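Tag the softest of three spring feet

TASK

These three spring feet are meant for the amplifier and one is too soft: press each round pad down about a centimetre with the fingertips, starting with the left foot and going on to the middle and the right one, to feel which gives most easily. Then push the tag of the softest foot fully down and leave the other two tags up. Only touch and press: do not pick up, shift or tip the feet, and leave the other things on the bench where they are.

Things in the scene. Friction and masses are not known exactly. Their poses are not given: they have to be found in the camera images.
- mount_1: One of three loose spring feet (sizes in mm) that look exactly alike (0.75 kg): flat aluminium base plate 130 x 64 x 10 (x, y, z) with a round sprung pad near its far end and a small push-down tag near its near end. Origin: centre of the underside. Own +x runs from the tag to the pad and points roughly away from the robot (yaw within 0.35 rad); z up. The feet stand in a row across the bench; which number stands left, middle or right differs from start to start.
- pad_1_top (a point): Centre of the top face of mount_1's pad: black rubber disc 44 diameter, 8 thick, at rest 58 above the bench and 25 towards +x of the mount's origin, on a spring. It moves with the pad.
- pad_1 (a joint): How far mount_1's pad is pressed down (m): 0 at rest, 0.014 bottomed. It springs back. The three springs differ: 10 mm down takes about 2.6 N on the softest foot, 5.2 N and 9.1 N on the other two (a little preload, then linear). Which is which cannot be seen and must be felt.
- tag_1_top (a point): Centre of the top face of mount_1's tag: grey cap 18 x 30 x 4 (x, y, z) on a stem in an aluminium guide block 22 x 34, whose top is 32 above the bench. Cap top 48 above the bench when up, 36 when fully down; 42 towards -x of the mount's origin, so 67 from the pad's centre. It moves with the tag.
- tag_1 (a joint): How far mount_1's tag is pushed down (m): 0 up, 0.012 fully down with the cap against the guide block. Friction of about 3 N; it stays where it is left.
- mount_2: One of three loose spring feet (sizes in mm) that look exactly alike (0.75 kg): flat aluminium base plate 130 x 64 x 10 (x, y, z) with a round sprung pad near its far end and a small push-down tag near its near end. Origin: centre of the underside. Own +x runs from the tag to the pad and points roughly away from the robot (yaw within 0.35 rad); z up. The feet stand in a row across the bench; which number stands left, middle or right differs from start to start.
- pad_2_top (a point): Centre of the top face of mount_2's pad: black rubber disc 44 diameter, 8 thick, at rest 58 above the bench and 25 towards +x of the mount's origin, on a spring. It moves with the pad.
- pad_2 (a joint): How far mount_2's pad is pressed down (m): 0 at rest, 0.014 bottomed. It springs back. The three springs differ: 10 mm down takes about 2.6 N on the softest foot, 5.2 N and 9.1 N on the other two (a little preload, then linear). Which is which cannot be seen and must be felt.
- tag_2_top (a point): Centre of the top face of mount_2's tag: grey cap 18 x 30 x 4 (x, y, z) on a stem in an aluminium guide block 22 x 34, whose top is 32 above the bench. Cap top 48 above the bench when up, 36 when fully down; 42 towards -x of the mount's origin, so 67 from the pad's centre. It moves with the tag.
- tag_2 (a joint): How far mount_2's tag is pushed down (m): 0 up, 0.012 fully down with the cap against the guide block. Friction of about 3 N; it stays where it is left.
- mount_3: One of three loose spring feet (sizes in mm) that look exactly alike (0.75 kg): flat aluminium base plate 130 x 64 x 10 (x, y, z) with a round sprung pad near its far end and a small push-down tag near its near end. Origin: centre of the underside. Own +x runs from the tag to the pad and points roughly away from the robot (yaw within 0.35 rad); z up. The feet stand in a row across the bench; which number stands left, middle or right differs from start to start.
- pad_3_top (a point): Centre of the top face of mount_3's pad: black rubber disc 44 diameter, 8 thick, at rest 58 above the bench and 25 towards +x of the mount's origin, on a spring. It moves with the pad.
- pad_3 (a joint): How far mount_3's pad is pressed down (m): 0 at rest, 0.014 bottomed. It springs back. The three springs differ: 10 mm down takes about 2.6 N on the softest foot, 5.2 N and 9.1 N on the other two (a little preload, then linear). Which is which cannot be seen and must be felt.
- tag_3_top (a point): Centre of the top face of mount_3's tag: grey cap 18 x 30 x 4 (x, y, z) on a stem in an aluminium guide block 22 x 34, whose top is 32 above the bench. Cap top 48 above the bench when up, 36 when fully down; 42 towards -x of the mount's origin, so 67 from the pad's centre. It moves with the tag.
- tag_3 (a joint): How far mount_3's tag is pushed down (m): 0 up, 0.012 fully down with the cap against the guide block. Friction of about 3 N; it stays where it is left.
- xlr_plug: bystander: silver and black cable plug, 19 x 66 x 20, lying between the left and the middle mount. Sizes in mm; origin at the centre of its underside.
- marker_pen: bystander: white marker pen with black cap, 17 x 135 x 16, lying between the middle and the right mount. Sizes in mm; origin at the centre of its underside.
- tape_clear: bystander: roll of brown tape, 92 x 90 x 48, behind the mounts. Sizes in mm; origin at the centre of its underside.
- tub_screws: bystander: white tub of screws, 69 x 69 x 48, left of the left mount. Sizes in mm; origin at the centre of its underside.
- wrench: bystander: open-ended wrench, 34 x 132 x 10, right of the right mount. Sizes in mm; origin at the centre of its underside.
Things that resemble listed ones, but are neither listed nor needed, are in the scene too. What is shaped like the mount_2 but red is not meant.

How it is judged (in metres and radians):
On the way, in this order (a step that is already met when the one before it is completed fails the run):
1. the left foot's pad is pressed at least 5 mm down (((value of joint pad_1 above 0.005 m and world y of mount_1 between 0.12 and 0.4 m) or (value of joint pad_2 above 0.005 m and world y of mount_2 between 0.12 and 0.4 m) or (value of joint pad_3 above 0.005 m and world y of mount_3 between 0.12 and 0.4 m))), for 0.1 s.
2. then the middle foot's pad is pressed at least 5 mm down (((value of joint pad_1 above 0.005 m and world y of mount_1 between -0.1 and 0.1 m) or (value of joint pad_2 above 0.005 m and world y of mount_2 between -0.1 and 0.1 m) or (value of joint pad_3 above 0.005 m and world y of mount_3 between -0.1 and 0.1 m))), for 0.1 s.
3. then the right foot's pad is pressed at least 5 mm down (((value of joint pad_1 above 0.005 m and world y of mount_1 between -0.4 and -0.12 m) or (value of joint pad_2 above 0.005 m and world y of mount_2 between -0.4 and -0.12 m) or (value of joint pad_3 above 0.005 m and world y of mount_3 between -0.4 and -0.12 m))), for 0.1 s.
4. then the softest foot's tag is pushed fully down (((y of pad_1_top in the frame of mount_1 above 2e-05 m and value of joint tag_1 above 0.01 m) or (y of pad_2_top in the frame of mount_2 above 2e-05 m and value of joint tag_2 above 0.01 m) or (y of pad_3_top in the frame of mount_3 above 2e-05 m and value of joint tag_3 above 0.01 m))), for 0.1 s.
At the end, for the whole second after the job is handed in: The tag of the softest foot is at least 10 of its 12 mm down, the other two tags are up (under 3 mm down), the pads are back up (under 2 mm), and all feet stand flat and still within 25 mm of where they began (((y of pad_1_top in the frame of mount_1 above 2e-05 m and value of joint tag_1 above 0.01 m) or (y of pad_1_top in the frame of mount_1 below 2e-05 m and value of joint tag_1 below 0.003 m)) and ((y of pad_2_top in the frame of mount_2 above 2e-05 m and value of joint tag_2 above 0.01 m) or (y of pad_2_top in the frame of mount_2 below 2e-05 m and value of joint tag_2 below 0.003 m)) and ((y of pad_3_top in the frame of mount_3 above 2e-05 m and value of joint tag_3 above 0.01 m) or (y of pad_3_top in the frame of mount_3 below 2e-05 m and value of joint tag_3 below 0.003 m)) and value of joint each of pad_1, pad_2, pad_3 below 0.002 m and distance of each of mount_1, mount_2, mount_3 from where it was at the start of the episode below 0.025 m and angle between each of mount_1, mount_2, mount_3's own z axis and vertical below 0.05 rad and linear speed of each of mount_1, mount_2, mount_3 below 0.02 m/s); the robot touches nothing.
It fails at once if a tag of a foot that is not the softest is pushed more than 5 mm down ((y of pad_1_top in the frame of mount_1 below 2e-05 m and value of joint tag_1 above 0.005 m) or (y of pad_2_top in the frame of mount_2 below 2e-05 m and value of joint tag_2 above 0.005 m) or (y of pad_3_top in the frame of mount_3 below 2e-05 m and value of joint tag_3 above 0.005 m)).
It fails at once if a foot is lifted more than 10 mm, tipped more than 0.2 rad or shifted more than 30 mm (height (world z) of any of mount_1, mount_2, mount_3 above 0.01 m or angle between any of mount_1, mount_2, mount_3's own z axis and vertical above 0.2 rad or distance of any of mount_1, mount_2, mount_3 from where it was at the start of the episode above 0.03 m).
It fails at once if another thing on the bench is moved more than 30 mm or lifted more than 15 mm (distance of any of xlr_plug, marker_pen, tape_clear, tub_screws, wrench from where it was at the start of the episode above 0.03 m or height (world z) of any of xlr_plug, marker_pen, tape_clear, tub_screws, wrench above 0.015 m).
It also fails if it takes over 58 s, if anything falls off the work surface, if the arm or the gripper's body presses on something with over 40 N, if the wrist force passes 120 N, or if a joint passes its speed limit or range.

ROBOT

A 7-joint arm with a two-finger parallel gripper is mounted at the origin on a cart in front of the work surface, level with it; the furniture and walls round the work are solid. World frame = base frame: x ahead of the robot, y to its left, z up, the work surface at z = 0. Lengths are in mm, angles in rad, forces in N, time in s.
With the tool pointing down it reaches from about 400 to 875 mm from the base axis. Payload 4.4 kg.
Tool frame: the origin (TCP) lies at the very end of the fingers, on their centre line; the grasp point (between the pads) lies 19 mm behind it; z points along the fingers, y is the line along which they close (so a half turn about z gives the same grasp; the last joint's range is limited). The gripper opens to 85 mm and grips with 20 to 120 N. Pads are 22 mm wide; open, the fingers measure 114 mm over their backs; the gripper's body (76 mm by 85 mm) begins 54 mm behind the grasp point. The pads swing forward as they close: fully open they stand 13 mm farther back than shut.
Start: joints at [1.14, 0.628, 0.038, 1.517, -0.027, 0.996, -0.02], TCP at [231.924, -607.231, 231.313] pointing down, gripper open.
Joint ranges: [-3.06, 3.06], [-0.37, 2.12], [-1.25, 1.32], [0.18, 2.47], [-1.1, 4.24], [0.23, 1.98], [-2.94, 2.94]. Speed limits (rad/s): [2.57, 2.57, 3.14, 3.14, 3.14, 3.14, 3.14].

INTERFACE

Orientations are given as [roll, pitch, yaw] about the fixed x, y, z axes, in that order (R = Rz(yaw) Ry(pitch) Rx(roll)).
In Python, from cell import monitor, viewer, workorder gives the robot as it stands.
- The arm moves only by the tool arm_command, never from a script. Its argument "series" is one flat list of numbers, 5 for each row, row after row: the opening in per cent of the stroke, from 0 (shut) to 100 (fully open), then the shift along the tool's x, y, z in cm, then the turn about the tool's z in degrees. In form: [claw, x, y, z, roll, claw, x, y, z, roll, ...]. A call has exactly 5 rows; each row is the pose to reach, as a shift and turn from the pose commanded when the call began, along the tool's axes at that moment; what a row does not reach only later rows make up. A row lasts 1/12 s, in which the tool goes at most 41.7 mm and 7.16 degrees, less where a joint would pass 70% of its speed; a pose out of reach is approached as far as the arm can. A call with a gripper value outside its range is refused whole. The fingers move at their own pace and stop on an object; the grip force is fixed at half the most. Time passes only in rows, so rows that repeat a pose let the fingers close, or fill a call up. It gives the time, the measured TCP pose, the force, the opening and the grip force at its end, in the units of the state.
- monitor.read_state(): the state, without advancing time (a new reading comes with each control period).
- viewer.get_image(name): name is "scene" or "top" or "wrist"; returns (picture, depth): 384x512x3 uint8, red, green, blue; 384x512 float32, mm along the optical axis (not along the pixel's ray), 0 where there is no reading.
- viewer.camera_model(name): a dict with "mtx" (3x3 intrinsics, pixels), "R" (3x3) and "t" (3): a world point X has camera coordinates R X + t. Camera axes: x right, y down, z forward; pixel columns grow to the right and rows downward; lengths in mm; the calibration is good to about 2 mm. A picture is of the moment at which its call begins: read the wrist's pose just before it. camera_model takes no time and is no camera call; for the wrist camera it gives the pose at the moment of the call.
- workorder.finish_job(): hands the job in; it is judged then, once.
The state is a dict: "clock": time; "qpos": joint angles; "qd": joint speeds; "tau": joint torques, N m; "eef_pos": TCP position; "tool_rot": TCP orientation; "force": force on the tool from outside, world axes, zero at the start; "torque": the same for the moment, N m; "width": finger opening in mm; "gripper_force": force on a finger pad.
Only numpy, scipy, OpenCV 4.12 (cv2) and the standard library are available. Lean on these libraries where they do the work, as an engineer would, in place of code of your own. Each camera call takes 0.05 s, during which the arm holds its last target. There are 200 camera calls.

## Working session

There is one attempt and no reset: what is moved stays moved. The work goes in short steps, Python scripts to look and compute and a tool call to move; the robot and the scene stay as the last step left them, time stands still between calls to the robot, and variables do not carry over. Pictures are saved under pics/ and viewed, at most 10 in all, crops included, and the job is handed in when it is done.

Besides the shell and the picture viewer there is one more tool, called after "Call:" in YAML: its name, and indented under it one key for each argument. arm_command: Moves the arm, as the interface text tells. Its arguments: {"type":"object","properties":{"series":{"type":"array","items":{"type":"number"}}},"required":["series"]}

```bash
mkdir -p pics; cat > h.py <<'E'
import numpy as np,cv2
from cell import monitor,viewer,workorder
def snap(name,fn):
    im,d=viewer.get_image(name); cv2.imwrite('pics/'+fn+'.png',im[:,:,::-1]); np.save('pics/'+fn+'.npy',d)
    return im,d
def world(name,d,u,v):
    c=viewer.camera_model(name); K,R,t=map(np.array,(c['mtx'],c['R'],c['t']))
    z=np.median(d[v-1:v+2,u-1:u+2]); p=np.linalg.inv(K)@[u*z,v*z,z]
    return R.T@(p-t)
E
python3 - <<'E'
from h import *
s=monitor.read_state();print(s)
im,d=snap('top','top0')
cv2.imwrite('pics/top0b.png',cv2.resize(im[:,:,::-1],(800,600),interpolation=cv2.INTER_CUBIC))
print(viewer.camera_model('top'))
E
```

```text
{'clock': 0.0, 'qpos': array([ 1.14022053,  0.62934567,  0.03843415,  1.51834301, -0.02699739,
        0.99627085, -0.01999692]), 'qd': array([ 9.84131936e-05,  1.81404077e-03,  1.11208188e-03, -1.01376861e-03,
       -1.12905532e-03,  2.14643210e-04, -6.20377964e-04]), 'tau': array([ 6.64073086e-04, -5.63387024e+01,  1.22672796e+00, -1.93443489e+01,
        1.11374364e-02,  1.03176810e-02, -1.84004040e-05]), 'eef_pos': array([ 231.69757259, -606.65819747,  230.39721618]), 'tool_rot': array([-3.13974367e+00,  2.12983285e-05,  3.64787194e-01]), 'force': array([ 0.22954556, -0.09044097,  0.01880188]), 'torque': array([-0.02592824,  0.02409917, -0.05836342]), 'gripper_force': 0.0, 'width': 85.49574329157076}
{'mtx': array([[436.22651353,   0.        , 251.23230654],
       [  0.        , 436.22651353, 190.16559653],
       [  0.        ,   0.        ,   1.        ]]), 'R': array([[-0.00831468, -0.99991462,  0.0100806 ],
       [-0.98995907,  0.00680849, -0.14119027],
       [ 0.14110958, -0.01115333, -0.98993115]]), 't': array([   6.05865645,  560.48194684, 1234.29023455])}
```

View pics/top0b.png

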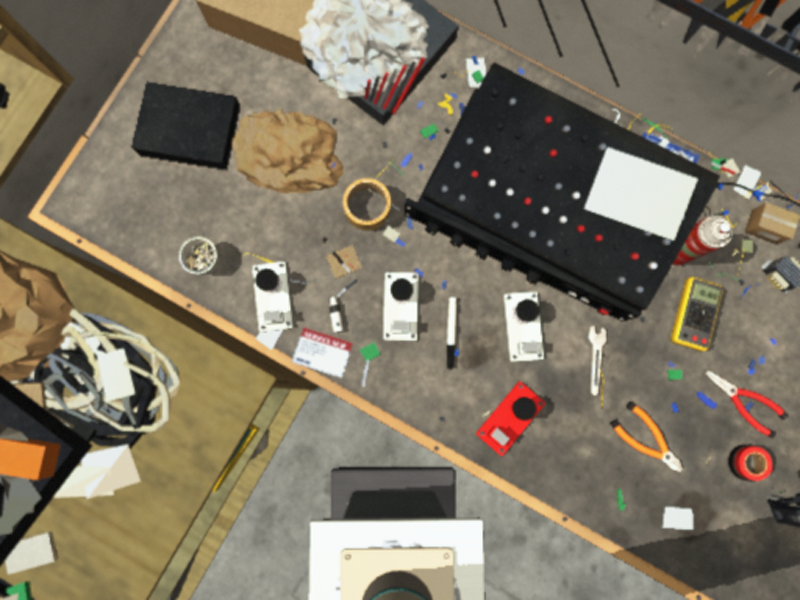

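The overview shows three white feet with pads near (267,279), (402,289) and (527,310) of 800x600, plus the red decoy at (510,418). I'll enlarge the row.

```bash
python3 - <<'E'
from h import *
im=cv2.imread('pics/top0.png')
# native crop u150..360, v155..245
c=im[155:245,150:360]; cv2.imwrite('pics/c1.png',cv2.resize(c,None,fx=3.8,fy=3.8,interpolation=cv2.INTER_CUBIC))
d=np.load('pics/top0.npy')
c=viewer.camera_model('top'); K,R,t=map(np.array,(c['mtx'],c['R'],c['t']))
# connected dark blobs at the expected pad height, from depth
v,u=np.mgrid[:384,:512]; P=np.stack([u*d,v*d,d],-1)@np.linalg.inv(K).T
W=(P-t)@R
for lo,hi,n in((53,63,'pad'),(43,52,'tag')):
    m=((W[...,2]>lo)&(W[...,2]<hi)&(W[...,0]>350)&(W[...,0]<700)&(abs(W[...,1])<330)&(d>0)).astype(np.uint8)
    k,l,st,ce=cv2.connectedComponentsWithStats(m)
    for i in range(1,k):
        if st[i,4]>8: print(n,st[i],W[l==i].mean(0).round(1),np.ptp(W[l==i],0).round(0))
E
```

```text
pad [273 142  12   8  47] [688.5 -74.9  58.3] [20. 32.  9.]
pad [286 147  15  11  57] [ 667.2 -119.9   58.3] [29. 41. 10.]
pad [302 155  12  11  55] [ 643.4 -164.4   58.1] [30. 32. 10.]
pad [321 164  10  10  48] [ 619.2 -212.2   58.6] [26. 26. 10.]
pad [334 170  17  12  62] [ 595.3 -259.3   58.3] [32. 45. 10.]
pad [163 172  16  15 173] [592.9 234.6  57.7] [41. 43. 10.]
pad [250 178  15  15 170] [572.6 -14.8  57.8] [42. 41. 10.]
pad [354 180  13   7  14] [ 577.1 -312.9   56.9] [18. 34.  9.]
pad [330 191  16  16 172] [ 532.  -246.3   58. ] [43. 44. 10.]
pad [328 254  16   9 108] [ 361.1 -233.7   57.9] [23. 43. 10.]
tag [312 161  10   5  11] [ 638.3 -190.7   47.3] [12. 26.  7.]
tag [169 199  10   7  55] [526.8 226.7  47.5] [18. 27.  8.]
tag [252 206  10   6  54] [505.7 -12.4  47.7] [15. 26.  9.]
tag [334 219  11   7  58] [ 465.4 -250.5   47.8] [17. 29.  9.]
```

View pics/c1.png

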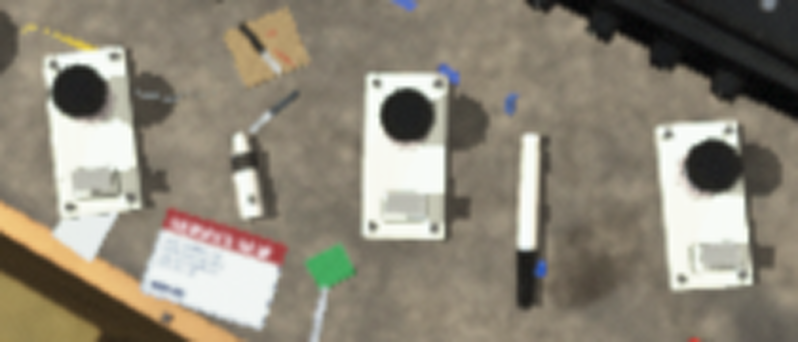

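Each pad–tag distance comes out at 66.6–66.9 mm (should be 67), heights 58 and 48 mm, so the measurements are good. Pads: L (593,235), M (573,-15), R (532,-246). First I close the fingers, turn to yaw 0 and head for the left foot.

Call:
arm_command:
  series: [0,2.9,-2.9,0,5,0,5.8,-5.9,0,10,0,8.7,-8.8,0,15,0,11.6,-11.8,0,20,0,14.5,-14.8,0,20.9]

```text
clock: 0.47
eef_pos: [314.7, -415.2, 230.8]
tool_rot: [-3.141, 0.001, -0.004]
force: [2.2, -0.7, -0.5]
width: 25.3
gripper_force: 0.0
```

Call:
arm_command:
  series: [0,1.6,-3.8,0,0,0,3.2,-7.6,0,0,0,4.8,-11.4,0,0,0,6.4,-15.2,0,0,0,8.0,-19.0,0,0]

```text
clock: 0.88
eef_pos: [394.6, -225.3, 231.1]
tool_rot: [-3.141, 0.0, -0.0]
force: [0.7, -0.5, -0.6]
width: 0.2
gripper_force: 0.0
```

Call:
arm_command:
  series: [0,1.6,-3.8,0,0,0,3.2,-7.6,0,0,0,4.8,-11.4,0,0,0,6.4,-15.2,0,0,0,8.0,-19.0,0,0]

```text
clock: 1.3
eef_pos: [474.6, -35.3, 231.1]
tool_rot: [3.142, 0.001, 0.0]
force: [-0.1, -0.7, 1.0]
width: -0.2
gripper_force: 0.0
```

Call:
arm_command:
  series: [0,1.6,-3.8,0,0,0,3.2,-7.6,0,0,0,4.8,-11.4,0,0,0,6.4,-15.2,0,0,0,8.0,-19.0,0,0]

```text
clock: 1.72
eef_pos: [554.6, 154.6, 230.9]
tool_rot: [3.141, 0.001, 0.0]
force: [0.8, -0.9, -0.3]
width: 0.2
gripper_force: 0.0
```

Call:
arm_command:
  series: [0,1.5,-3.0,2,0,0,3.0,-6.0,4,0,0,3.8,-8.0,6.5,0,0,3.8,-8.0,10,0,0,3.8,-8.0,12.5,0]

```text
clock: 2.13
eef_pos: [591.2, 234.7, 103.1]
tool_rot: [3.142, 0.003, 0.003]
force: [-1.0, -0.8, -0.5]
width: 0.2
gripper_force: 0.0
```

Call:
arm_command:
  series: [0,0,0,1.0,0,0,0,0,2.0,0,0,0,0,3.0,0,0,0,0,3.5,0,0,0,0,3.5,0]

```text
clock: 2.55
eef_pos: [592.6, 232.3, 71.2]
tool_rot: [3.142, 0.0, -0.0]
force: [-0.1, -0.4, 0.5]
width: 0.3
gripper_force: 0.0
```

```bash
python3 - <<'E'
from h import *
im,d=snap('scene','s1'); s=monitor.read_state()
print(s['eef_pos'],s['force'])
cv2.imwrite('pics/s1b.png',cv2.resize(im[:,:,::-1],(800,600),interpolation=cv2.INTER_CUBIC))
E
```

```text
[592.94413195 232.54075422  71.88256759] [-0.71674928  0.30144812  0.54038571]
```

View pics/s1b.png

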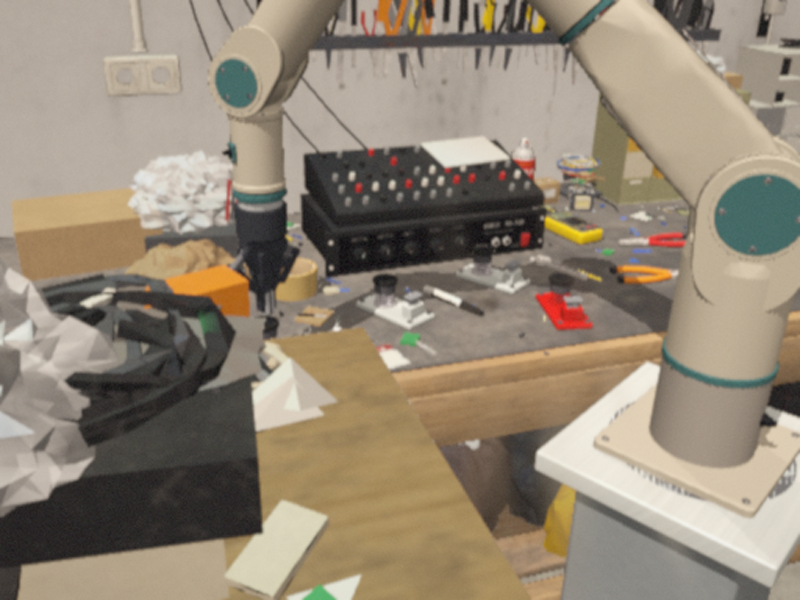

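The scene view has the gripper poised over the left pad at about (270,325), nothing in the way. Take a force baseline, then press to about 10 mm.

```bash
cat >> h.py <<'E'
def feel(n=12):
    F=[];Z=[]
    for _ in range(n):
        viewer.get_image('wrist'); s=monitor.read_state(); F.append(s['force']); Z.append(s['eef_pos'])
    print('pos',np.mean(Z,0).round(1),'F',np.mean(F,0).round(2),'sd',np.std(F,0).round(2),s['clock'])
E
python3 -c "
from h import *
feel(8)"
```

```text
pos [593.1 232.8  72.3] F [-0.01 -0.18  0.39] sd [0.29 0.4  0.44] 3.0
```

Call:
arm_command:
  series: [0,0,0,0.8,0,0,0,0,1.3,0,0,0,0,1.7,0,0,0,0,2.1,0,0,0,0,2.4,0]

```text
clock: 3.42
eef_pos: [592.4, 232.7, 47.0]
tool_rot: [3.142, 0.0, 0.0]
force: [-0.9, -1.0, 5.9]
width: -0.5
gripper_force: 2.7
```

```bash
python3 -c "
from h import *
feel()"
```

```text
pos [592.4 232.6  47.5] F [-1.16 -0.2   4.96] sd [0.51 0.5  0.33] 4.0167
```

Call:
arm_command:
  series: [0,0,0,-2.5,0,0,0,0,-5.0,0,0,0,4,-5.0,0,0,-1,8,-5.0,0,0,-1,12,-5.0,0]

```text
clock: 4.43
eef_pos: [580.7, 112.2, 97.5]
tool_rot: [3.142, 0.001, 0.003]
force: [0.5, -1.1, -0.0]
width: 0.0
gripper_force: 0.0
```

Call:
arm_command:
  series: [0,-0.5,4,0,0,0,-1,8,0,0,0,-1,11,0,0,0,-1,12.7,0,0,0,-1,12.7,2.5,0]

```text
clock: 4.85
eef_pos: [575.5, -21.5, 75.6]
tool_rot: [3.138, -0.008, -0.008]
force: [0.2, -1.1, -0.1]
width: -0.3
gripper_force: 0.0
```

```bash
python3 -c "
from h import *
feel(8)"
```

```text
pos [572.  -14.3  71.7] F [-0.01  0.12 -0.18] sd [0.73 0.36 1.21] 5.25
```

Centred on the middle pad; same press.

Call:
arm_command:
  series: [0,0,0,0.8,0,0,0,0,1.3,0,0,0,0,1.7,0,0,0,0,2.1,0,0,0,0,2.4,0]

```text
clock: 5.67
eef_pos: [572.4, -14.0, 47.8]
tool_rot: [-3.141, 0.0, 0.0]
force: [-0.2, 2.2, 2.6]
width: -0.1
gripper_force: 1.2
```

```bash
python3 -c "
from h import *
feel()"
```

```text
pos [572.4 -14.1  48.3] F [-0.5   1.66  2.23] sd [0.45 0.52 0.55] 6.2667
```

Call:
arm_command:
  series: [0,0,0,-2.5,0,0,0,0,-5.0,0,0,0,4,-5.0,0,0,-1.5,8,-5.0,0,0,-2,12,-5.0,0]

```text
clock: 6.68
eef_pos: [551.4, -135.4, 98.6]
tool_rot: [3.141, 0.001, 0.002]
force: [-0.4, -0.7, -0.7]
width: -0.2
gripper_force: 0.0
```

Call:
arm_command:
  series: [0,-1,4,0,0,0,-2,8,0,0,0,-2,11,0,0,0,-2,11.1,0,0,0,-2,11.1,2.5,0]

```text
clock: 7.1
eef_pos: [534.8, -251.3, 76.7]
tool_rot: [3.136, -0.008, -0.006]
force: [0.3, 1.6, 0.4]
width: -0.2
gripper_force: 0.0
```

```bash
python3 -c "
from h import *
feel(8);feel(4)"
```

```text
pos [ 532.  -245.3   72.7] F [ 0.23 -0.   -0.51] sd [0.63 0.95 0.98] 7.5
pos [ 533.  -245.2   74. ] F [-0.38  0.22 -0.05] sd [0.34 0.46 0.78] 7.7
```

Call:
arm_command:
  series: [0,0,0,0.8,0,0,0,0,1.4,0,0,0,0,1.8,0,0,0,0,2.2,0,0,0,0,2.5,0]

```text
clock: 8.12
eef_pos: [532.5, -245.3, 48.1]
tool_rot: [-3.141, 0.0, 0.0]
force: [-1.7, 0.9, 8.2]
width: 0.4
gripper_force: 4.4
```

```bash
python3 -c "
from h import *
feel()"
```

```text
pos [ 532.5 -245.3   48.6] F [-1.44  0.82  8.49] sd [0.55 0.44 0.35] 8.7167
```

Left 5.0 N, middle 2.2 N, right 8.5 N: the middle foot is the softest. On to its tag at (506,-12).

Call:
arm_command:
  series: [0,0,0,-2.5,0,0,0,0,-5.0,0,0,0,-4,-5.0,0,0,-1.5,-8,-5.0,0,0,-2.7,-12,-5.0,0]

```text
clock: 9.13
eef_pos: [505.5, -125.8, 98.3]
tool_rot: [3.142, -0.001, -0.002]
force: [0.7, 1.4, -0.1]
width: 0.2
gripper_force: 0.0
```

Call:
arm_command:
  series: [0,0,-4,0,0,0,0,-8,0,0,0,0,-11,0,0,0,0,-11.3,0,0,0,0,-11.3,2.5,0]

```text
clock: 9.55
eef_pos: [508.9, -10.1, 75.8]
tool_rot: [-3.14, -0.007, 0.006]
force: [-0.0, -0.7, -0.2]
width: 0.4
gripper_force: 0.0
```

```bash
python3 - <<'E'
from h import *
feel(8)
im,d=snap('wrist','w1')
E
```

```text
pos [505.3 -13.8  72.7] F [-0.08 -0.21 -0.18] sd [0.64 0.46 1.28] 9.95
```

View pics/w1.png

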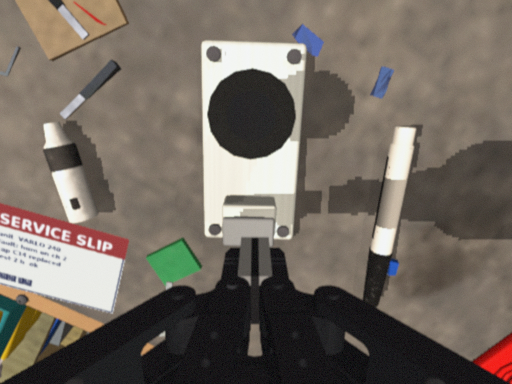

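The wrist view shows the shut fingertips at (255,240) right over the grey tag of the middle foot, clear of the pad at (252,113). Press.

Call:
arm_command:
  series: [0,0,0,1.5,0,0,0,0,2.4,0,0,0,0,3.0,0,0,0,0,3.4,0,0,0,0,3.7,0]

```text
clock: 10.42
eef_pos: [506.1, -13.7, 36.1]
tool_rot: [3.141, -0.0, -0.0]
force: [0.2, -0.2, 2.3]
width: -0.1
gripper_force: 1.5
```

```bash
python3 -c "
from h import *
feel(6)"
```

```text
pos [505.8 -13.5  36.2] F [0.18 0.   0.29] sd [0.41 0.25 0.39] 10.7167
```

Call:
arm_command:
  series: [0,0,0,0.1,0,0,0,0,0.2,0,0,0,0,0.2,0,0,0,0,0.3,0,0,0,0,0.3,0]

```text
clock: 11.13
eef_pos: [505.8, -13.3, 35.8]
tool_rot: [-3.141, -0.001, 0.0]
force: [-5.0, 0.9, 26.9]
width: -0.5
gripper_force: 13.9
```

```bash
python3 -c "
from h import *
feel(4)"
```

```text
pos [505.8 -13.3  35.8] F [-5.    0.65 27.5 ] sd [0.12 0.34 0.51] 11.3333
```

27 N at 35.8 mm: the tag is bottomed. Retreat straight up and check.

Call:
arm_command:
  series: [0,0,0,-0.5,0,0,0,0,-3,0,0,0,0,-7,0,0,0,0,-11,0,0,0,0,-15,0]

```text
clock: 11.75
eef_pos: [505.1, -13.4, 184.8]
tool_rot: [-3.142, 0.001, 0.0]
force: [1.1, 0.3, -0.3]
width: 0.2
gripper_force: 0.0
```

Call:
arm_command:
  series: [0,-3,0,-2,0,0,-6,0,-4,0,0,-8,0,-5,0,0,-8,0,-5,0,0,-8,0,-5,0]

```text
clock: 12.17
eef_pos: [425.7, -13.4, 234.1]
tool_rot: [-3.141, -0.002, 0.0]
force: [0.6, 0.4, 0.6]
width: -0.2
gripper_force: 0.0
```

```bash
python3 - <<'E'
from h import *
im,d=snap('wrist','w2')
c=viewer.camera_model('wrist'); K,R,t=map(np.array,(c['mtx'],c['R'],c['t']))
v,u=np.mgrid[:384,:512]; W=(np.stack([u*d,v*d,d],-1)@np.linalg.inv(K).T-t)@R
for n,x,y,zz in(('padM',572.6,-14.8,0),('tagM',505.7,-12.4,0),('padL',592.9,234.6,0),('tagL',526.8,226.7,0),('padR',532,-246.3,0),('tagR',465.4,-250.5,0)):
    m=(np.hypot(W[...,0]-x,W[...,1]-y)<5)&(W[...,2]<90)&(d>0)
    print(n,m.sum(),np.median(W[m][:,2]).round(1) if m.any() else None)
print(monitor.read_state()['eef_pos'])
E
```

```text
padM 115 57.4
tagM 82 35.0
padL 0 None
tagL 83 46.8
padR 98 57.7
tagR 76 47.1
[426.44617572 -13.36127401 233.61537515]
```

View pics/w2.png

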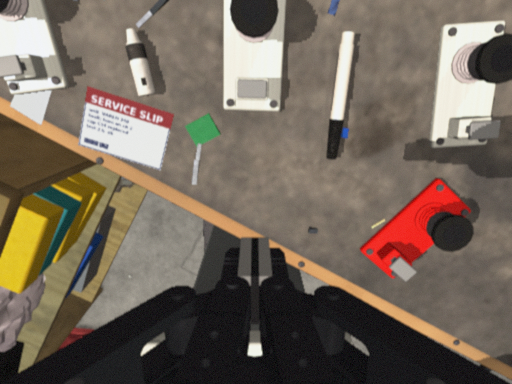

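The middle tag at (258,88) is down (35 mm). The left tag (20,68) and right tag (478,128) are up at 47 mm, and the visible pads are back up. The gripper is clear, so I hand in.

```bash
python3 -c "
from h import *
print(workorder.finish_job())"
```

```text
the job is handed in; nothing more can be done
None
```

The middle foot is the softest: about 2.2 N at 10 mm, against 5.0 N left and 8.5 N right. Its tag is pushed fully down, the other two are up, and the job is handed in; no verdict was returned, and the left pad was out of view in the last check.

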